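Roll the marble cup carriage under the plate shelf and catch it at the mark

ROBOT

A 7-joint arm with a two-finger parallel gripper is mounted at the origin on the work surface. World frame = base frame: x ahead of the robot, y to its left, z up, the work surface at z = 0. Lengths are in m, angles in rad, forces in N, time in s.
With the tool pointing down it reaches from about 0.425 to 0.925 m from the base axis. Payload 6.8 kg.
Tool frame: the origin (TCP) lies midway between the tips of the shut fingers; the grasp point (between the pads) lies 19 mm behind it (r.grip_depth is the distance from the TCP to the grasp point, in m); z points along the fingers, y is the line along which they close (so a half turn about z gives the same grasp; the last joint's range is limited). The gripper opens to 85 mm and grips with 20 to 120 N. Pads are 22 mm wide; open, the fingers measure 114 mm over their backs; the gripper's body (76 mm by 85 mm) begins 54 mm behind the grasp point. The pads swing forward as they close: fully open they stand 13 mm farther back than shut.
Start: joints at [-1.371, 0.477, 0.022, 1.555, -0.011, 1.109, -0.083], TCP at [0.204, 0.643, 0.231] pointing down, gripper open.
Joint ranges: [-2.96, 2.96], [-0.34, 2.1], [-1.41, 1.46], [0.24, 2.44], [-1.37, 4.51], [0.17, 1.92], [-2.96, 2.96]. Speed limits (rad/s): [2.39, 2.39, 3.14, 3.14, 3.14, 3.14, 3.14].

INTERFACE

Orientations are given as a rotation vector (axis times angle).
In Python, from bench import telemetry, grab_frame, calibration, order, silhouettes, r gives the robot as it stands.
- The arm moves only by the tool apply_moves, never from a script. Its argument "moves" is a list of rows, each a list of 7 numbers: the turn, a rotation vector about the tool's x, y, z scaled (see below), then the shift along the tool's x, y, z scaled (see below), then the opening, from -1 (shut) to 1 (fully open). A call has exactly 8 rows; each row shifts and turns the commanded pose from where the row before left it, along the tool's axes as they then stand; what a row does not reach is not made up. The controller multiplies each number of a shift by 1000 mm and each number of a turn by 6 degrees. A row lasts 1/12 s, in which the tool goes at most 41.7 mm and 7.16 degrees, less where a joint would pass 70% of its speed; a pose out of reach is approached as far as the arm can. A call with a number of a shift or a turn outside -1 to 1 is refused whole. A call with a gripper value outside its range is refused whole. The fingers move at their own pace and stop on an object; "grip_force" is the grip in N (left out, the last holds). Time passes only in rows, so rows that do not move let the fingers close, or fill a call up. It gives the time, the measured TCP pose, the force, the opening and the grip force at its end, in the units of the state.
- telemetry.get_obs(): the state, without advancing time (a new reading comes with each control period).
- grab_frame(name): name is "scene" or "top"; returns the picture (480x640x3 uint8, blue, green, red); there is no depth.
- calibration(name): a dict with "fx", "fy", "cx", "cy" (pixels), "k1" (the pictures are not rectified: a ray, as slopes to the right and down, at radius r is drawn at 1 + k1 r^2 times it, then the intrinsics apply), "world_from_camera" (4x4, takes a point from camera to world coordinates). Camera axes: x right, y down, z forward; pixel columns grow to the right and rows downward; lengths in m; the calibration is good to about 2 mm. A picture is of the moment at which its call begins. calibration takes no time and is no camera call.
- order.hand_in(): hands the job in; it is judged then, once.
Trained networks look in the newest picture that a camera, given by its name, has taken for a name from the list of things; names that differ only in an ending like _2 or _b are one class to them, and where a whole thing is asked for, a point or a joint stands for the part that bears it (a point fixed in the world has none). Each returns a list of dicts, best first, with "p" (0 to 1); they miss things now and then, are a little off and sometimes report something else, mostly with a low value. They report only what shows in the picture. A call takes as long as a camera call. They do not tell look-alikes from the thing itself.
- silhouettes(thing, camera): "mask" (480x640 bool, what is visible of it) and "extent" ([centre column, centre row, width, height] in pixels, round what is visible of it).
The state is a dict: "clock": time; "joints": joint angles; "qvel": joint speeds; "tau": joint torques, N m; "tcp_pos": TCP position; "orientation": TCP orientation; "contact_force": force on the tool from outside, world axes, zero at the start; "moment": the same for the moment, N m; "grip_width": finger opening in m; "gripper_force": force on a finger pad.
Only numpy, scipy, OpenCV 4.12 (cv2) and the standard library are available. Lean on these libraries where they do the work, as an engineer would, in place of code of your own. Each camera call takes 0.05 s, during which the arm holds its last target. There are 200 camera calls.

TASK

Push the marble cup carriage off along its rail, to the robot's left, so that it runs free under the plate shelf, then get in front of it on the far side and brake it softly at its orange-topped buffer until it stands still with its red pointer at the red line of the yellow clip. Do it in one run: it must not stop short of the clip, bounce back or strike the black end stop, and the cup must stay standing on it. Then let go and move clear, leaving the shelf, moka pot, soap bottle and jar alone.

Things in the scene. Friction and masses are not known exactly. Their poses are not given: they have to be found in the camera images.
- track: Aluminium rail bed 960 mm long and 170 mm wide on the worktop. Origin: centre of its underside, on the worktop. +y is along the rail (roughly world +y, the running direction), x across it. Bed top 12 mm high; end blocks (42 mm high) lie beyond |y| = 425 mm. The carriage only slides along the track's y.
- carriage: The carriage: marble slab 160 mm across the rail, 140 mm along it, 45 to 85 mm above the worktop, nominally 2.4 kg (0.75 to 1.3 times that) plus the cup. Origin: at worktop height under its centre; axes as the track's.
- slide (a joint): Travel (m) of the carriage along the track's +y from its start, where it reads 0 and the carriage's centre lies at y = -270 mm in the track's frame. The end stop is struck at 0.61 (centre at y = +340 mm). Rolling friction only 0.025 N plus 0.05 N s/m: pushed off at 0.13 m/s it coasts over half a metre.
- push_face (a point): Centre of the flat rear end of the marble slab (facing the track's -y), 68 mm above the worktop, 70 mm behind the carriage's centre; where to push it off. Pushed off at 0.12 to 0.16 m/s it leaves time to move the tool over the shelf to its front.
- pointer (a point): Tip of the red pointer (30 x 10 mm) on the robot's side of the carriage, at the carriage's centre along the rail, 105 mm across from the rail's centre line, 75 mm above the worktop.
- mark: Fixed yellow clip with a red line, 36 mm across, 34 mm along the rail, 28 mm high, beside the robot's side of the rail bed, 100 mm from the rail's centre line; origin under its centre, axes as the track's. The pointer must end at the same track y as this origin.
- shelf: Fixed wooden plate shelf bridging the rail: board 160 mm along the rail (origin +-80 mm), from 160 mm on the robot's side to 140 mm beyond the rail's centre line, 180 to 195 mm above the worktop, saucers on its far half up to 217 mm; posts beyond the rail. Origin on the worktop on the rail's centre line, axes as the track's. Carriage and cup pass beneath; the gripper cannot.
- mug: Blue cup, 72 mm wide, 70 mm high, 200 g, standing loose on the middle of the carriage; origin under its centre, z up.
- moka: Aluminium moka pot, 84 mm wide, 160 mm high, beyond the rail; bystander, origin under its centre.
- soap: Blue soap bottle, 64 mm wide, 190 mm high, beyond the rail; bystander, origin under its centre.
- jar: Amber glass jar with red cap, 72 mm wide, 100 mm high, on the robot's side of the rail; bystander, origin under its centre.
- buffer: Spring buffer at the carriage's front: black rubber block with orange top, 120 mm wide, 50 to 85 mm above the worktop, 30 mm out of the slab. Origin: centre of its front face (facing track +y), 100 mm ahead of the carriage's centre when relaxed. It gives up to 28 mm against a 300 N/m spring with hardly any damping: a carriage that runs into something standing still bounces back.
Things that resemble listed ones, but are neither listed nor needed, are in the scene too. There is more than one size of the mark; the one meant has the size given above.

How it is judged:
By the outcome, as a careful person would: the job done as asked, in the order asked, and still so for the second after the job is handed in, with the robot touching nothing.
It also fails if it takes over 38 s, if anything falls off the work surface, if the arm or the gripper's body presses on something with over 40 N, if the wrist force passes 120 N, or if a joint passes its speed limit or range.

## Working session

There is one attempt and no reset: what is moved stays moved. The work goes in short steps, Python scripts to look and compute and a tool call to move; the robot and the scene stay as the last step left them, time stands still between calls to the robot, and variables do not carry over. Pictures are saved under pics/ and viewed, at most 10 in all, crops included, and the job is handed in when it is done.

Besides the shell and the picture viewer there is one more tool, called after ">>>" by a JSON object that holds its "op" and its "data". apply_moves: Moves the arm, as the interface text tells. Its arguments: {"type":"object","properties":{"moves":{"type":"array"},"grip_force":{"type":"number"}},"required":["moves"]}

```bash
mkdir -p pics; ls; python3 - <<'E'
from bench import telemetry, grab_frame, calibration, r
import cv2,numpy as np
np.set_printoptions(precision=4,suppress=True)
for n in("scene","top"):
    cv2.imwrite(f"pics/{n}0.png",grab_frame(n)); c=calibration(n); print(n,c)
o=telemetry.get_obs(); print(o)
E
```

```text
pics
scene {'fx': 437.6177759104592, 'fy': 437.6177759104592, 'cx': 316.2969335524891, 'cy': 241.90134707055768, 'k1': 0.009286842181624897, 'world_from_camera': array([[-0.8915,  0.2949, -0.344 ,  0.8529],
       [ 0.4531,  0.5839, -0.6736,  0.6207],
       [ 0.0022, -0.7564, -0.6541,  0.7172],
       [ 0.    ,  0.    ,  0.    ,  1.    ]])}
top {'fx': 484.61597877834066, 'fy': 484.61597877834066, 'cx': 317.137634880944, 'cy': 241.92509803298836, 'k1': -0.04023847666933262, 'world_from_camera': array([[ 0.0257, -0.996 ,  0.0851,  0.4168],
       [-0.9997, -0.0251,  0.0082, -0.0193],
       [-0.0061, -0.0852, -0.9963,  0.9158],
       [ 0.    ,  0.    ,  0.    ,  1.    ]])}
{'clock': 0.1, 'joints': array([-1.3711,  0.4777,  0.0223,  1.5564, -0.0115,  1.1093, -0.0831]), 'qvel': array([ 0.0004, -0.0026,  0.0023, -0.0026,  0.002 ,  0.002 , -0.0008]), 'tau': array([  0.0038, -59.7761,   1.6131, -28.1956,   0.0128,   0.005 ,
        -0.    ]), 'tcp_pos': array([0.2044, 0.6428, 0.2304]), 'orientation': array([-0.4815, -3.1043,  0.0027]), 'contact_force': array([ 0.562 , -0.3657, -0.4213]), 'moment': array([ 0.0635, -0.0451,  0.0302]), 'gripper_force': 0.0, 'grip_width': 0.08555081601536432}
```

View pics.

View pics/scene0.png

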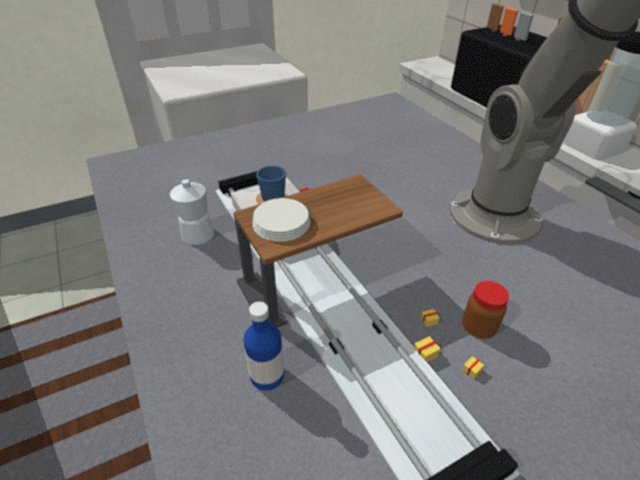

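View pics/top0.png

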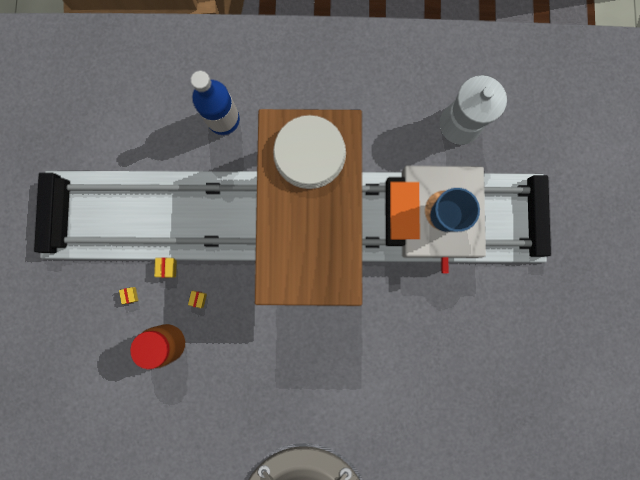

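Top view: the carriage, with its orange buffer and cup, is at (445,210). The black end stop is at (52,213), the shelf at x 257–362, the soap at (215,105), the moka at (475,108) and the jar at (155,347). There are three candidates for the clip: (164,267), which is large and right beside the bed, and the smaller (127,296) and (197,299), which stand off the bed. By the description I choose (164,267). Next I measure and check it in one crop.

```bash
cat > h.py <<'E'
from bench import telemetry, grab_frame, calibration, order, silhouettes, r
import cv2,numpy as np
np.set_printoptions(precision=4,suppress=True)
C={n:calibration(n) for n in("scene","top")}
def ray(n,u,v):
    c=C[n]; d=np.array([(u-c['cx'])/c['fx'],(v-c['cy'])/c['fy']]); s=d.copy()
    for _ in range(10): s=d/(1+c['k1']*(s@s))
    T=c['world_from_camera']; return T[:3,3],T[:3,:3]@np.array([s[0],s[1],1])
def onz(n,u,v,z):
    o,d=ray(n,u,v); return o+d*(z-o[2])/d[2]
def tri(a,b):
    (o1,d1),(o2,d2)=ray("top",*a),ray("scene",*b)
    t=np.linalg.lstsq(np.c_[d1,-d2],o2-o1,rcond=None)[0]
    p,q=o1+t[0]*d1,o2+t[1]*d2; return (p+q)/2,np.linalg.norm(p-q)
def proj(n,p):
    c=C[n];T=c['world_from_camera'];q=T[:3,:3].T@(np.asarray(p)-T[:3,3]);s=q[:2]/q[2];s=s*(1+c['k1']*(s@s))
    return s*[c['fx'],c['fy']]+[c['cx'],c['cy']]
E
python3 - <<'E'
from h import *
a=grab_frame("top");b=grab_frame("scene")
for t in("track","carriage","mark","shelf","mug","buffer","jar","moka","soap"):
    for n in("top","scene"):
        for m in silhouettes(t,n):
            if m['p']<.3: continue
            rc=cv2.minAreaRect(np.argwhere(m['mask'])[:,::-1].astype(np.float32))
            print(t,n,round(m['p'],2),np.array(m['extent']),'rect',np.array(rc[0]),np.array(rc[1]),round(rc[2],2),m['mask'].sum())
            np.save(f"m_{t}_{n}_{int(m['extent'][0])}.npy",m['mask'])
x=np.hstack([cv2.resize(a[240:320,100:220],None,fx=3.2,fy=3.2,interpolation=2),cv2.resize(b[300:380,400:520],None,fx=3.2,fy=3.2,interpolation=2)])
cv2.imwrite("pics/clip.png",x)
E
```

```text
track top 0.74 [400.9 212.9  33.9  69.5] rect [401.5 210.5] [69. 33.] 90.0 2099
track top 0.73 [293.5 217.2 515.8  93.5] rect [292.7141 215.5975] [517.0535  89.8251] 0.37 27930
track scene 0.69 [367.  324.8 304.6 309.3] rect [348.3521 345.7473] [417.1058 102.6879] 49.05 24352
track scene 0.62 [271.1 196.   77.3  29.4] rect [268.7786 190.5826] [19.0468 77.3219] 73.78 755
carriage top 0.73 [435.9 218.8  95.8 108.1] rect [435.5 218.5] [107.  99.] 90.0 7095
carriage top 0.34 [455.2 212.5  50.5  44.4] rect [454.5 211.5] [43.8406 49.4975] 45.0 1773
carriage scene 0.86 [266.6 193.   63.2  30. ] rect [264.7264 192.2924] [18.8184 67.1693] 74.05 683
mark top 0.65 [127.5 296.4  16.3  16.1] rect [128.16 295.12] [15.5563 17.8191] 81.87 268
mark top 0.65 [197.1 297.2  15.3  18.5] rect [196.9412 298.7353] [16.2499 16.0074] 14.04 250
mark top 0.63 [164.7 268.2  22.   17.3] rect [165.  266.5] [19. 22.] 90.0 419
mark scene 0.81 [475.  370.   21.8  22. ] rect [472.5001 367.5   ] [15.5563 16.9706] 45.0 255
mark scene 0.62 [426.1 350.1  25.   24.8] rect [427.44 348.92] [24.8 20.4] 53.13 447
mark scene 0.
[... 370 characters left out ...]
 31. ] rect [272.4808 181.9038] [34.9087 28.4368] 78.69 864
buffer top 0.82 [403.6 213.2  33.5  70.3] rect [402.  211.5] [32. 67.] 0.0 2034
jar top 0.69 [155.4 345.9  54.8  46.9] rect [157.3 346.6] [39.802  55.4545] 63.43 1838
jar scene 0.73 [484.9 312.1  44.3  58.6] rect [485.0862 308.9655] [39.2606 58.694 ] 23.2 2010
moka top 0.71 [473.6 110.2  67.5  68.4] rect [471.2501 108.75  ] [48.0833 75.6604] 45.0 2969
moka scene 0.79 [194.  209.8  40.   64.8] rect [192.6471 210.5882] [65.4846 35.4102] 75.96 1916
soap scene 0.87 [265.  345.6  41.   88.1] rect [262.8311 345.4724] [89.7722 38.6161] 85.24 2691
soap scene 0.57 [269.2 193.8  77.6  31.2] rect [268.6046 191.2765] [18.521  76.2785] 74.48 737
```

View pics/clip.png

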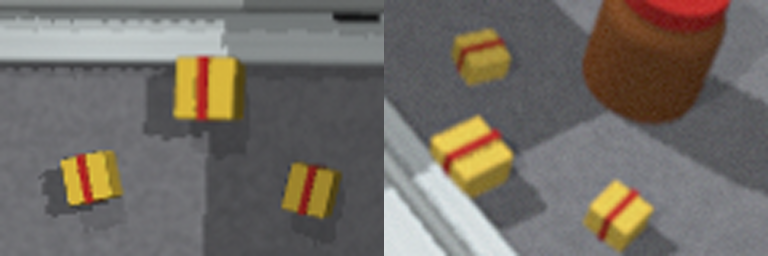

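The crop confirms it: the clip at (163,267.5) is clearly the largest, touches the bed and is aligned with the rail. The other two are smaller and turned.

```bash
python3 - <<'E'
from h import *
a=cv2.imread("pics/top0.png");b=cv2.imread("pics/scene0.png")
def red(im,x0,x1,y0,y1):
    h=cv2.cvtColor(im[y0:y1,x0:x1],cv2.COLOR_BGR2HSV)
    m=((h[...,0]<7)|(h[...,0]>172))&(h[...,1]>170)&(h[...,2]>80)
    p=np.argwhere(m)[:,::-1]+[x0,y0]; return p.mean(0),p.min(0),p.max(0),len(p)
ra=red(a,150,178,255,282); rb=red(b,412,445,335,364); print(ra,rb)
print("line tri",tri(ra[0],rb[0]),"onz",onz("top",*ra[0],.028),onz("scene",*rb[0],.028))
rp=red(a,435,455,255,276);print(rp, "pointer",onz("top",*rp[0],.08))
# slab corners
for u,v in((405,167),(485,167),(485,257),(405,257)):print("slab",onz("top",u,v,.085))
print("clip corners",onz("top",155,258,.028),onz("top",175.5,277,.028))
for u,v in((387,178),(387,246),(420,182),(420,239)):print("buf",onz("top",u,v,.085))
# bed edges: brightness jump along columns
g=cv2.cvtColor(a,cv2.COLOR_BGR2GRAY).astype(float)
for nm,rng in(("far",(160,185)),("near",(250,270))):
    P=[]
    for u in list(range(85,150,5))+list(range(225,250,5))+list(range(490,520,5)):
        d=np.diff(g[rng[0]:rng[1],u]); i=(np.argmax(d) if nm=="far" else np.argmin(d))
        P.append(onz("top",u+.0,rng[0]+i+.5,.012))
    P=np.array(P); 
    l=cv2.fitLine(P[:,:2].astype(np.float32),cv2.DIST_HUBER,0,.002,.001).ravel(); print(nm,l,"x at y=0",l[2]-l[0]/l[1]*l[3])
for u,v in((66,176),(68,252),(530,178),(530,255)):print("block",onz("top",u,v,.042))
for n,ps in (("shelf",[(258,110),(362,110),(362,305),(256,305)]),):
    for q in ps:print(n,onz("top",*q,.195))
for n,z in(("moka",.16),("soap",.19),("jar",.1)):
    pass
print("jar cap",onz("top",150,350,.1),"soap cap",onz("top",201,80,.19),"moka",onz("top",488,93,.16),"mug",onz("top",456,210,.155))
print(cv2.Rodrigues(telemetry.get_obs()['orientation'])[0], [n for n in dir(r) if n[0]!='_'])
E
```

```text
(array([162.9444, 266.5556]), array([162, 258]), array([164, 276]), 54) (array([426.5833, 345.6389]), array([419, 341]), array([435, 352]), 36)
line tri (array([0.4398, 0.2713, 0.027 ]), np.float64(0.0004771514234236863)) onz [0.4399 0.2708 0.028 ] [0.4402 0.2719 0.028 ]
(array([444.5, 265. ]), array([442, 258]), array([447, 272]), 90) pointer [ 0.4537 -0.2332  0.08  ]
slab [ 0.6228 -0.1624  0.085 ]
slab [ 0.6267 -0.3028  0.085 ]
slab [ 0.469  -0.3019  0.085 ]
slab [ 0.4656 -0.1639  0.085 ]
clip corners [0.4553 0.2864 0.028 ] [0.4214 0.2465 0.028 ]
buf [ 0.6025 -0.1312  0.085 ]
buf [ 0.4837 -0.1327  0.085 ]
buf [ 0.5969 -0.1888  0.085 ]
buf [ 0.4972 -0.1895  0.085 ]
far [ 0.0163 -0.9999  0.6238  0.2368] x at y=0 0.6277
near [ 0.0177 -0.9998  0.4573  0.1266] x at y=0 0.45955878
block [0.6026 0.4579 0.042 ]
block [0.4614 0.4438 0.042 ]
block [ 0.6194 -0.4009  0.042 ]
block [ 0.4773 -0.399   0.042 ]
shelf [0.6793 0.0826 0.195 ]
shelf [ 0.683  -0.0769  0.195 ]
shelf [ 0.3865 -0.082   0.195 ]
shelf [0.3824 0.0747 0.195 ]
jar cap [0.298  0.2623 0.1   ] soap cap [0.7278 0.1744 0.19  ] moka [ 0.7302 -0.2834  0.16  ] mug [ 0.5381 -0.2321  0.155 ]
[[-0.953   0.3029 -0.    ]
 [ 0.3029  0.953   0.    ]
 [ 0.      0.     -1.    ]] ['Unreachable', 'grip_depth']
```

>>> {"op": "apply_moves", "data": {"moves": [[0, 0, 1, 0, 0, -0.01, -1], [0, 0, 1, 0, 0, -0.01, -1], [0, 0, 1, 0, 0, -0.01, -1], [0, 0, 1, 0, 0, -0.01, -1], [0, 0, 1, 0, 0, -0.01, -1], [0, 0, 1, 0, 0, 0, -1], [0, 0, 1, 0, 0, 0, -1], [0, 0, 1, 0, 0, 0, -1]], "grip_force": 20}}

```text
clock: 1.77
tcp_pos: [0.2045, 0.6434, 0.2816]
orientation: [-1.709, -2.636, -0.001]
contact_force: [-0.4, -0.2, -0.7]
grip_width: 0.0
gripper_force: 0.0
```

>>> {"op": "apply_moves", "data": {"moves": [[0, 0, 1, 0, 0, 0, -1], [0, 0, 1, 0, 0, 0, -1], [0, 0, 1, 0, 0, 0, -1], [0, 0, 0.9, 0, 0, 0, -1], [0, 0, 0, -0.033, 0.0235, 0, -1], [0, 0, 0, -0.033, 0.0235, 0, -1], [0, 0, 0, -0.033, 0.0235, 0, -1], [0, 0, 0, -0.033, 0.0235, 0, -1]]}}

```text
clock: 2.43
tcp_pos: [0.3014, 0.5115, 0.2813]
orientation: [-2.202, -2.241, -0.0]
contact_force: [0.3, -0.2, -0.1]
grip_width: 0.0
gripper_force: 0.0
```

>>> {"op": "apply_moves", "data": {"moves": [[0, 0, 0, -0.033, 0.0235, 0, -1], [0, 0, 0, -0.033, 0.0235, 0, -1], [0, 0, 0, -0.033, 0.0235, 0, -1], [0, 0, 0, -0.033, 0.0235, 0, -1], [0, 0, 0, -0.033, 0.0235, 0, -1], [0, 0, 0, -0.033, 0.0235, 0, -1], [0, 0, 0, -0.033, 0.0235, 0, -1], [0, 0, 0, -0.033, 0.0235, 0, -1]]}}

```text
clock: 3.1
tcp_pos: [0.494, 0.2504, 0.2817]
orientation: [-2.202, -2.24, -0.001]
contact_force: [1.3, 0.8, -1.2]
grip_width: 0.0
gripper_force: 0.0
```

>>> {"op": "apply_moves", "data": {"moves": [[0, 0, 0, -0.033, 0.0235, 0, -1], [0, 0, 0, -0.033, 0.0235, 0, -1], [0, 0, 0, -0.04, 0, 0, -1], [0, 0, 0, -0.04, 0, 0, -1], [0, 0, 0, -0.04, 0, 0, -1], [0, 0, 0, -0.04, 0, 0, -1], [0, 0, 0, -0.04, 0, 0, -1], [0, 0, 0, -0.04, 0, 0, -1]]}}

```text
clock: 3.77
tcp_pos: [0.545, -0.0549, 0.2816]
orientation: [2.202, 2.24, 0.001]
contact_force: [0.3, 0.4, -1.2]
grip_width: 0.0001
gripper_force: 0.0
```

>>> {"op": "apply_moves", "data": {"moves": [[0, 0, 0, -0.04, 0, 0, -1], [0, 0, 0, -0.04, 0, 0, -1], [0, 0, 0, -0.04, 0, 0, -1], [0, 0, 0, -0.04, 0, 0, -1], [0, 0, 0, -0.04, 0, 0, -1], [0, 0, 0, -0.04, 0, 0, -1], [0, 0, 0, -0.04, 0, 0, -1], [0, 0, 0, -0.037, 0, 0, -1]]}}

```text
clock: 4.43
tcp_pos: [0.5503, -0.3723, 0.2813]
orientation: [2.203, 2.24, 0.0]
contact_force: [0.7, -0.6, 0.8]
grip_width: 0.0001
gripper_force: 0.0
```

>>> {"op": "apply_moves", "data": {"moves": [[0, 0, 0, 0, 0, 0.04, -1], [0, 0, 0, 0, 0, 0.04, -1], [0, 0, 0, 0, 0, 0.04, -1], [0, 0, 0, 0, 0, 0.04, -1], [0, 0, 0, 0, 0, 0.04, -1], [0, 0, 0, 0, 0, 0.018, -1], [0, 1, 0, 0, 0, 0, -1], [0, 0.667, 0, 0, 0, 0, -1]]}}

```text
clock: 5.1
tcp_pos: [0.5505, -0.3678, 0.0615]
orientation: [-2.104, -2.145, -0.189]
contact_force: [0.5, -1.4, 0.4]
grip_width: 0.0001
gripper_force: 0.0
```

```bash
python3 - <<'E'
from h import *
a=grab_frame("top");b=grab_frame("scene")
cv2.imwrite("pics/pre.png",np.hstack([cv2.resize(a[140:300,360:600],(400,267)),cv2.resize(b[120:280,180:420],(400,267))]))
o=telemetry.get_obs();print(o['tcp_pos'],o['joints'],o['contact_force'],o['clock'])
E
```

```text
[ 0.5491 -0.3737  0.0629] [ 0.2542  0.7492  0.4842  1.6422 -0.5546  1.0017  1.0003] [-0.2435 -0.5863 -0.2241] 5.2
```

View pics/pre.png

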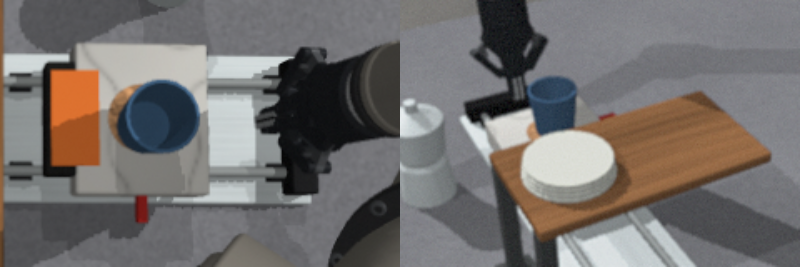

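The picture shows the shut gripper standing behind the slab's rear face (fingertips at about (514,212) in the full top image), leaning away from the cup, with the path free. Next I close the gap slowly.

>>> {"op": "apply_moves", "data": {"moves": [[0, 0, 0, 0.0118, 0, 0.0021, -1], [0, 0, 0, 0.0118, 0, 0.0021, -1], [0, 0, 0, 0.0079, 0, 0.0014, -1], [0, 0, 0, 0.0049, 0, 0.0009, -1], [0, 0, 0, 0.003, 0, 0.0005, -1], [0, 0, 0, 0.003, 0, 0.0005, -1], [0, 0, 0, 0.002, 0, 0.0003, -1], [0, 0, 0, 0.002, 0, 0.0003, -1]]}}

```text
clock: 5.87
tcp_pos: [0.5498, -0.323, 0.0635]
orientation: [-2.112, -2.148, -0.184]
contact_force: [0.6, 0.3, -0.1]
grip_width: 0.0001
gripper_force: 0.0
```

```bash
cat >> h.py <<'E'
D=np.array([-.017,1,0])/np.hypot(.017,1)
def orange(n,im=None):
    im=grab_frame(n) if im is None else im
    h=cv2.cvtColor(im,cv2.COLOR_BGR2HSV); m=((h[...,0]>=5)&(h[...,0]<=14)&(h[...,1]>190)&(h[...,2]>110)).astype(np.uint8)
    k,l,st,ce=cv2.connectedComponentsWithStats(m)
    out=[]
    for i in range(1,k):
        if st[i,4]<60: continue
        P=np.array([onz(n,u,v,.085) for v,u in np.argwhere(l==i)]); s=P@D; x=P[:,0]+.017*P[:,1]
        if .46<x.mean()<.62 and -.3<s.mean()<.5: out.append((len(s),*np.percentile(s,[2,50,98]),x.min(),x.max()))
    return sorted(out)[-1] if out else None
E
python3 - <<'E'
from h import *
print(np.array(orange("top",cv2.imread("pics/top0.png"))))
print("now",np.array(orange("top")));x=orange("scene");print(x and np.array(x))
a=grab_frame("top");o=telemetry.get_obs();print(o['tcp_pos'],o['contact_force'],o['clock'])
b=grab_frame("scene")
cv2.imwrite("pics/pre2.png",np.hstack([cv2.resize(a[160:280,460:580],(400,400),interpolation=2),cv2.resize(b[130:230,200:300],(400,400),interpolation=2)]))
print(C['top']['world_from_camera'][:3,3], proj("top",o['tcp_pos']))
E
```

```text
[1616.       -0.1948   -0.1707   -0.1466    0.4953    0.5934]
now [1615.       -0.1948   -0.1707   -0.147     0.4953    0.5934]
None
[ 0.5497 -0.3232  0.0634] [0.5314 0.0323 0.3523] 6.0167
[ 0.4168 -0.0193  0.9158] [492.5499 212.6442]
```

View pics/pre2.png

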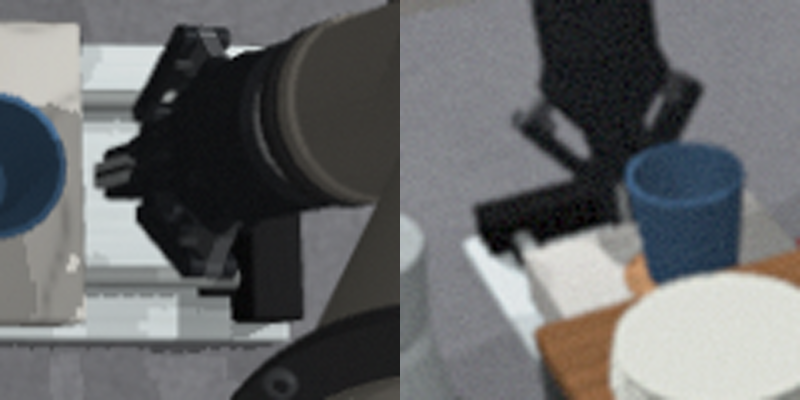

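The tip is about 13 mm behind the rear face and centred on it, and nothing touches the cup. Next comes the push-off, then the lift.

>>> {"op": "apply_moves", "data": {"moves": [[0, 0, 0, 0.0049, 0, 0.0009, -1], [0, 0, 0, 0.0039, 0, 0.0007, -1], [0, 0, 0, 0.0039, 0, 0.0007, -1], [0, 0, 0, 0.0049, 0, 0.0009, -1], [0, 0, 0, 0.0069, 0, 0.0012, -1], [0, 0, 0, 0.0089, 0, 0.0016, -1], [0, 0, 0, 0.0108, 0, 0.0019, -1], [0, 0, 0, 0.0113, 0, 0.002, -1]]}}

```text
clock: 6.73
tcp_pos: [0.5488, -0.2651, 0.0632]
orientation: [-2.111, -2.147, -0.185]
contact_force: [0.2, 0.4, 0.3]
grip_width: 0.0
gripper_force: 0.0
```

>>> {"op": "apply_moves", "data": {"moves": [[0, 0, 0, 0.0113, 0, 0.002, -1], [0, 0, 0, 0.0113, 0, 0.002, -1], [0, 0, 0, 0, 0, -0.041, -1], [0, -1, 0, 0, 0, -0.041, -1], [0, -0.667, 0, 0, 0, -0.041, -1], [0, 0, 0, 0.02, 0, -0.035, -1], [0, 0, 0, 0.03, 0, -0.027, -1], [0, 0, 0, 0.041, 0, 0, -1]]}}

```text
clock: 7.4
tcp_pos: [0.5495, -0.1718, 0.253]
orientation: [2.201, 2.229, 0.009]
contact_force: [1.4, -0.7, 0.6]
grip_width: -0.0003
gripper_force: 0.0
```

>>> {"op": "apply_moves", "data": {"moves": [[0, 0, 0, 0.041, 0, 0, -1], [0, 0, 0, 0.041, 0, 0, -1], [0, 0, 0, 0.041, 0, 0, -1], [0, 0, 0, 0.041, 0, 0, -1], [0, 0, 0, 0.041, 0, 0, -1], [0, 0, 0, 0.041, 0, 0, -1], [0, 0, 0, 0.041, 0, 0, -1], [0, 0, 0, 0.041, 0, 0, -1]]}}

```text
clock: 8.07
tcp_pos: [0.5405, 0.1611, 0.247]
orientation: [-2.201, -2.24, -0.001]
contact_force: [0.6, 0.2, -0.2]
grip_width: -0.0002
gripper_force: 0.0
```

```bash
python3 - <<'E'
from h import *
o=telemetry.get_obs();print(o['clock'],o['tcp_pos'],o['orientation'],o['tcp_pos']@D)
im=grab_frame("top"); cv2.imwrite("run1.png",im); x=orange("top",im); print(x)
E
```

```text
8.0667 [0.5405 0.1611 0.247 ] [-2.2011 -2.2404 -0.0011] 0.15189936954289915
(160, np.float64(0.08642882292624376), np.float64(0.0885978305864569), np.float64(0.09102180886714253), np.float64(0.49513697230234177), np.float64(0.593227972503377))
```

>>> {"op": "apply_moves", "data": {"moves": [[0, 0, 0, 0.041, 0, 0, -1], [0, 0, 0, 0.03, 0, 0.02, -1], [0, 0, 0, 0.01, 0, 0.04, -1], [0, 0, 0, 0, 0, 0.041, -1], [0, 0, 0, 0, 0, 0.041, -1], [0, 0, 0, 0, 0, 0.037, -1], [0, 0, 0, 0.003, 0, 0.002, -1], [0, 0, 0, 0.005, 0, 0, -1]]}}

```text
clock: 8.78
tcp_pos: [0.5385, 0.2464, 0.0646]
orientation: [-2.203, -2.239, 0.007]
contact_force: [-0.2, 0.0, 0.6]
grip_width: -0.0002
gripper_force: 0.0
```

```bash
python3 - <<'E'
from h import *
o=telemetry.get_obs();print(o['clock'],o['tcp_pos'],o['orientation'],o['tcp_pos']@D)
im=grab_frame("top"); cv2.imwrite("run2.png",im); x=orange("top",im); print(np.array(x), "travel",x[2]+.1707,x[3]+.147,x[1]+.1948)
o=telemetry.get_obs();print(o['clock'],o['tcp_pos'],o['tcp_pos']@D)
E
```

```text
8.7833 [0.5385 0.2464 0.0646] [-2.2028 -2.2386  0.0073] 0.23717896936913677
[1549.        0.1374    0.1615    0.1842    0.4944    0.5928] travel 0.3321628225225811 0.3312167819003392 0.3322298949561978
8.8333 [0.5403 0.249  0.0668] 0.23975980321284845
```

```bash
cat > sim.py <<'E'
import numpy as np
from scipy.interpolate import PchipInterpolator as PI
R=1/12; N=20; 
def sim(rows,gap,v,m,c=.8,hold0=0):
    """rows m per row; arrays gap,v,m -> x(carriage front, 0 at start), v ; tool face starts at gap"""
    x=np.zeros_like(m);v=v.copy();tool=gap.copy();dt=R/N;H=[]
    for u in rows:
        for _ in range(N):
            tool=tool+u/N; d=x-tool; w=u/R
            F=np.where(d>0,np.maximum(300*d+c*(v-w),0),0)
            f=.025*np.sign(v)+.05*v
            vn=v-(F+f)/m*dt; vn=np.where((v*vn<0)&(F==0),0,vn)
            v=vn; x=x+v*dt
        H.append((x,v,F,tool))
    return H
E
cat > opt.py <<'E'
from sim import *
from scipy.optimize import differential_evolution as DE
rng=np.random.default_rng(0);n=24
m=rng.uniform(2.1,3.2,n);v=.128+rng.normal(0,.003,n);g=.036+rng.normal(0,.002,n)
G=.1665; n1=32
k=np.array([0,1,2,3,4,5,8,12,17,22,27,31])
def rows(p):
    u=PI(k,np.r_[p,0.0005])(np.arange(n1)); return np.clip(u,0,.014)
def cost(p):
    H=sim(rows(p),g,v,m); x,vv,F,t=H[-1]; V=np.array([h[1] for h in H]);
    return np.mean((x+vv*np.abs(vv)/.02-G)**2)*1e4+np.mean(vv**2)*2e4+np.mean(np.minimum(V,0)**2)*1e4+np.sum(np.diff(rows(p)[5:],2)**2)*1e2
b=[(0,.006),(0,.008),(0,.011)]+[(.004,.0135)]*2+[(.004,.0125)]*2+[(.002,.011)]+[(.001,.008)]+[(0,.006)]*2
r=DE(cost,b,maxiter=150,popsize=10,seed=1,polish=False)
u=rows(r.x);np.set_printoptions(precision=1,suppress=True,linewidth=150)
print(r.fun,u*1e3)
H=sim(u,g,v,m)
for i in(4,5,6,7,9,11,15,19,23,27,31):
    x,vv,F,t=H[i];print(i+1,"x",x.mean()*1e3,x.std()*1e3,"v",vv.mean()*1e3,vv.std()*1e3,vv.min()*1e3,"F",F.max(),"tool",t.mean()*1e3)
E
time timeout 200 python3 opt.py
```

```text
real	3m20.022s
user	3m20.247s
sys	0m0.255s
```

```bash
sed -i 's/N=20/N=8/' sim.py; sed -i 's/maxiter=150,popsize=10/maxiter=110,popsize=6/' opt.py; time timeout 200 python3 opt.py
```

```text
0.018805818442994365 [ 2.4  1.   8.1  6.   8.8 12.2 11.7 10.6  9.6  8.7  7.8  7.   6.4  5.9  5.6  5.3  4.9  4.5  3.8  2.8  1.8  1.   0.6  0.5  0.4  0.3  0.3  0.2  0.3
  0.3  0.4  0.5]
5 x 52.571428506140904 1.1063941097380503 v 123.71676000456154 2.738049013525617 119.1147295468928 F 0.0 tool 62.568376832589976
6 x 62.83410822167217 1.3344495678641248 v 122.71326092168933 2.7831627519157554 117.8979182952017 F 0.0 tool 74.72037324455805
7 x 73.01324021586835 1.5657755507361657 v 121.71140841766837 2.8342696238733383 116.68349857055976 F 0.0 tool 86.39036884783525
8 x 83.10896157442751 1.8007779360890135 v 120.71119973678505 2.8909848578521196 115.47146567264751 F 0.0 tool 97.00693380327297
10 x 103.05071958070654 2.283357661352335 v 118.71570284507744 3.019691280921441 113.05454160190614 F 0.0 tool 115.29541624686036
12 x 122.66047434468737 2.785117345004772 v 116.7267482947455 3.166255761922413 110.64710866485582 F 0.0 tool 130.11502443894784
16 x 157.55825448232798 2.634040481413811 v 68.47435050709085 25.663266358087597 22.28526017904383 F 1.5885038297309473 tool 153.2323788006281
20 x 164.36934194545154 3.1712778205712615 v 4.998625113205169 4.3929716689997385 -5.186046165322188 F 0.0 tool 169.24806401380977
24 x 165.5950365787071 1.9891255809389687 v 2.5277348838420375 3.246572576616495 -2.432307970713153 F 0.0 tool 173.20634539450975
28 x 166.17357013910984 1.3234652035721888 v 1.1465113809302447 1.754351597955457 0.0 F 0.0 tool 174.38291340725908
32 x 166.37599434511344 1.1364176605019243 v 0.20144495490459927 0.4452942802243508 0.0 F 0.0 tool 175.82727973648426
real	1m10.034s
user	1m10.286s
sys	0m0.224s
```

>>> {"op": "apply_moves", "data": {"moves": [[0, 0, 0, 0.005, 0, 0, -1], [0, 0, 0, 0.0065, 0, 0, -1], [0, 0, 0, 0.007, 0, 0, -1], [0, 0, 0, 0.007, 0, 0, -1], [0, 0, 0, 0.007, 0, 0, -1], [0, 0, 0, 0.007, 0, 0, -1], [0, 0, 0, 0.007, 0, 0, -1], [0, 0, 0, 0.0065, 0, 0, -1]]}}

```text
clock: 9.5
tcp_pos: [0.5392, 0.3012, 0.0659]
orientation: [-2.202, -2.24, -0.0]
contact_force: [0.1, -0.5, 0.9]
grip_width: -0.0003
gripper_force: 0.0
```

>>> {"op": "apply_moves", "data": {"moves": [[0, 0, 0, 0.0065, 0, 0, -1], [0, 0, 0, 0.0065, 0, 0, -1], [0, 0, 0, 0.0065, 0, 0, -1], [0, 0, 0, 0.0065, 0, 0, -1], [0, 0, 0, 0.0065, 0, 0, -1], [0, 0, 0, 0.0065, 0, 0, -1], [0, 0, 0, 0.005, 0, 0, -1], [0, 0, 0, 0.004, 0, 0, -1]]}}

```text
clock: 10.17
tcp_pos: [0.5384, 0.3489, 0.0659]
orientation: [-2.202, -2.24, -0.0]
contact_force: [0.6, 0.3, -0.5]
grip_width: -0.0001
gripper_force: 0.0
```

```bash
cat > look.py <<'E'
from h import *
import sys
o=telemetry.get_obs();t0=o['clock']
im=grab_frame("top"); cv2.imwrite(f"run_{t0:.2f}.png",im); x=orange("top",im); 
hsv=cv2.cvtColor(im,cv2.COLOR_BGR2HSV); m=((hsv[...,0]<7)|(hsv[...,0]>172))&(hsv[...,1]>170)&(hsv[...,2]>80)
P=np.array([onz("top",u,v,.08) for v,u in np.argwhere(m)]); X=P[:,0]+.017*P[:,1]; s=P@D
k=(X>.439)&(X<.463); k&=np.abs(s-(x[2]-.07))<.03; o=telemetry.get_obs()
print("t",t0,"travel",x[2]+.1707,x[3]+.147,x[1]+.1948,"pointer s",s[k].mean() if k.any() else None,k.sum(),"tool face s",o['tcp_pos']@D-.008,"buffer front",x[2]+.1707-.142,o['tcp_pos'],"F",o['contact_force'])
E
python3 look.py
```

```text
t 10.1667 travel 0.46655063128270235 0.4629610734071463 0.465793550370051 pointer s 0.22729732118667248 129 tool face s 0.3325465500741322 buffer front 0.32455063128270234 [0.5383 0.3497 0.0659] F [ 0.2897  0.5781 -0.7093]
```

>>> {"op": "apply_moves", "data": {"moves": [[0, 0, 0, 0.004, 0, 0, -1], [0, 0, 0, 0.004, 0, 0, -1], [0, 0, 0, 0.003, 0, 0, -1], [0, 0, 0, 0.003, 0, 0, -1], [0, 0, 0, 0.003, 0, 0, -1], [0, 0, 0, 0.002, 0, 0, -1], [0, 0, 0, 0.002, 0, 0, -1], [0, 0, 0, 0.001, 0, 0, -1]]}}

```text
clock: 10.88
tcp_pos: [0.5381, 0.3705, 0.0659]
orientation: [-2.202, -2.24, -0.0]
contact_force: [-0.3, 0.7, 0.6]
grip_width: -0.0001
gripper_force: 0.0
```

```bash
python3 look.py
```

```text
t 10.8833 travel 0.49479216758923517 0.4907338518093368 0.49266556519165583 pointer s 0.2477934621247556 93 tool face s 0.3534473541344032 buffer front 0.35279216758923515 [0.5381 0.3706 0.0659] F [-0.0095  1.6767  0.7203]
```

```bash
python3 - <<'E'
from h import *
import glob
for f,tr in (("pics/top0.png",0),("run_10.17.png",.4657),("run_10.88.png",.4935)):
    im=cv2.imread(f); x=orange("top",im)
    hsv=cv2.cvtColor(im,cv2.COLOR_BGR2HSV); m=((hsv[...,0]<7)|(hsv[...,0]>172))&(hsv[...,1]>150)&(hsv[...,2]>60)
    c=np.array([.5436-.105-.017*(tr-.235),tr-.242+.009,.08]); u,v=proj("top",c).astype(int)
    sub=m[v-10:v+8,u-14:u+15]; print(f,np.array(x),(u,v))
    for q in range(sub.shape[0]):
        k=np.where(sub[q])[0]
        if len(k): print(v-10+q,k.min()+u-14,k.max()+u-14,onz("top",(k.min()+k.max())/2+u-14,v-10+q,.08)@D)
    if "10.88" in f: cv2.imwrite("pics/r1088.png",cv2.resize(im[170:290,60:220],None,fx=5,fy=5,interpolation=2))
E
```

```text
pics/top0.png [1616.       -0.1948   -0.1707   -0.1466    0.4953    0.5934] (np.int64(444), np.int64(271))
261 442 447 -0.24100007750429545
262 442 447 -0.24097779310275502
263 442 447 -0.24095559245157133
264 442 447 -0.2409334754918161
265 442 447 -0.24091144216509197
266 442 447 -0.24088949241353158
267 442 447 -0.24086762617979732
268 442 447 -0.24084584340708026
269 442 447 -0.24082414403909955
270 442 447 -0.24080252802010238
271 442 447 -0.24078099529486263
272 442 447 -0.24075954580868084
run_10.17.png [1335.        0.271     0.2959    0.316     0.4951    0.594 ] (np.int64(174), np.int64(269))
259 162 181 0.23178543152977582
260 162 181 0.23172719576320733
261 162 181 0.2316690679071768
262 162 181 0.23161104785258788
263 162 181 0.23155313549100867
264 162 181 0.23149533071467127
265 162 181 0.23143763341647006
266 162 181 0.23138004348996077
267 162 181 0.23132256082935906
268 162 181 0.23126518532953988
269 162 181 0.23120791688603554
270 162 181 0.2311507553950355
271 162 179 0.23284173914591685
272 162 164 0.2459027095934827
273 162 164 0.2458433738548914
274 162 163 0.24665905234547472
275 162 163 0.2465997958293992
276 162 163 0.2465406522471498
run_10.88.png [1289.        0.2979    0.3241    0.3437    0.4949    0.5922] (np.int64(159), np.int64(268))
258 159 166 0.2476226036292986
259 160 166 0.2466843862276151
260 160 166 0.2466235744587359
261 159 165 0.24831663151447367
262 159 165 0.2482557459663801
263 159 165 0.2481949751467716
264 159 165 0.24813431894166169
265 159 165 0.24807377723777216
266 159 165 0.24801334992253232
267 159 165 0.24795303688407708
268 159 165 0.24789283801124667
269 159 165 0.2478327531935844
270 159 165 0.2477727823213363
271 162 164 0.2459621582152912
272 162 164 0.2459027095934827
273 162 164 0.2458433738548914
274 162 163 0.24665905234547472
275 162 163 0.2465997958293992
```

View pics/r1088.png

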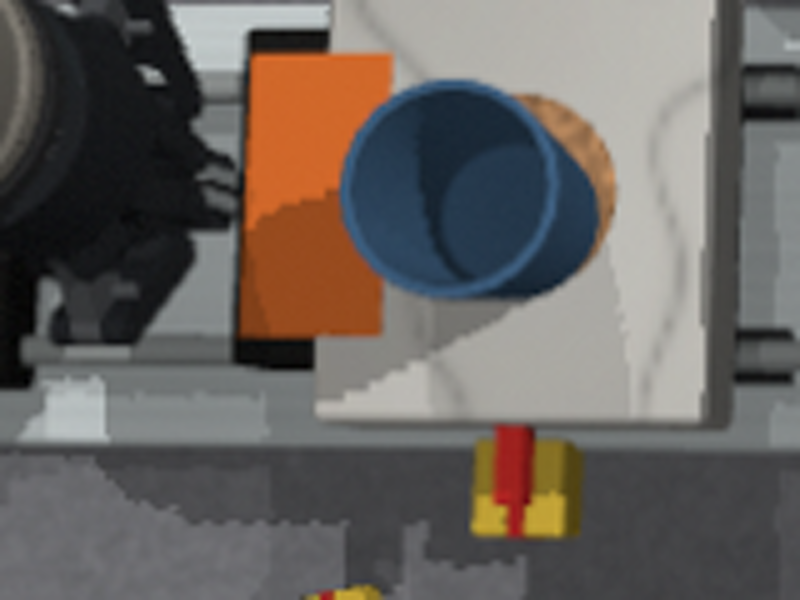

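The crop shows the red pointer at column ≈162.7, about 16 mm short of the clip's line after correcting for the height difference. The buffer is about 4 mm from the fingers and the cup is standing. Next is the final soft stop.

>>> {"op": "apply_moves", "data": {"moves": [[0, 0, 0, 0.0016, 0, 0, -1], [0, 0, 0, 0.0016, 0, 0, -1], [0, 0, 0, 0.0016, 0, 0, -1], [0, 0, 0, 0.0016, 0, 0, -1], [0, 0, 0, 0.0016, 0, 0, -1], [0, 0, 0, 0.0016, 0, 0, -1], [0, 0, 0, 0.0016, 0, 0, -1], [0, 0, 0, 0.001, 0, 0, -1]]}}

```text
clock: 11.6
tcp_pos: [0.5379, 0.3827, 0.0659]
orientation: [-2.202, -2.24, -0.0]
contact_force: [0.3, 0.8, 0.1]
grip_width: 0.0001
gripper_force: 0.0
```

```bash
cat > look2.py <<'E'
from h import *
o=telemetry.get_obs();t0=o['clock'];im=grab_frame("top");cv2.imwrite(f"run_{t0:.2f}.png",im);x=orange("top",im)
hsv=cv2.cvtColor(im,cv2.COLOR_BGR2HSV); m=((hsv[...,0]<7)|(hsv[...,0]>172))&(hsv[...,1]>150)&(hsv[...,2]>60)
W=[]
for v in range(258,270):
    k=np.where(m[v,140:190])[0]+140
    if len(k): W.append((k.min(),k.max(),onz("top",(k.min()+k.max())/2,v,.08)@D))
# sub-pixel: slab near side edge region gradient at robot side corner (dark/bright), row 245
W=np.array(W);o=telemetry.get_obs();print(t0,"cols",np.median(W,0),"remaining",.2635-np.median(W[:,2]),"front p98",x[3]+.147,"tool face",o['tcp_pos']@D-.008,"F",o['contact_force'])
# sub-pixel shift against the previous frame over slab near corner (phase correlation)
import glob
fs=sorted(glob.glob("run_1*.png"),key=lambda f:float(f[4:-4]))
if len(fs)>1:
    g=lambda f:np.float32(cv2.cvtColor(cv2.imread(f),cv2.COLOR_BGR2GRAY))[172:256,135:200]
    print("shift px",cv2.phaseCorrelate(g(fs[-2]),g(fs[-1]),cv2.createHanningWindow((65,84),cv2.CV_32F)))
E
python3 look2.py
```

```text
11.6 cols [157.     164.       0.2508] remaining 0.012705229656637285 front p98 0.49511976043347683 tool face 0.3657040636463538 F [-0.3055  0.6792  0.0654]
shift px ((-2.5054881106695532, -0.13245542565647384), 1.028862463986432)
```

```bash
python3 look2.py; python3 look2.py
```

```text
11.65 cols [157.     164.       0.2508] remaining 0.012705229656637285 front p98 0.49512007198649255 tool face 0.3654648399002053 F [-0.3328 -1.0329 -0.1556]
shift px ((-0.034425809002371466, -0.0038420009901116714), 0.9851157511090055)
11.7 cols [157.     164.       0.2508] remaining 0.012705229656637285 front p98 0.495120695092524 tool face 0.36526733936354255 F [-0.6119 -0.3469 -0.5484]
shift px ((0.027068468630680798, -0.008220754022580934), 0.988253331699489)
```

The carriage has come to rest a little early: the pointer is over the clip but short of the line. I measure the remainder exactly from both views.

```bash
python3 - <<'E'
from h import *
a=grab_frame("top");b=grab_frame("scene");cv2.imwrite("n_a.png",a);cv2.imwrite("n_b.png",b)
cv2.imwrite("pics/now.png",np.hstack([cv2.resize(a[245:285,140:190],(400,320),interpolation=0),cv2.resize(b[310:370,390:465],(400,320),interpolation=0)]))
print(proj("scene",[.4398,.2713,.028]),telemetry.get_obs()['clock'])
E
```

```text
[426.5286 345.3113] 11.85
```

View pics/now.png

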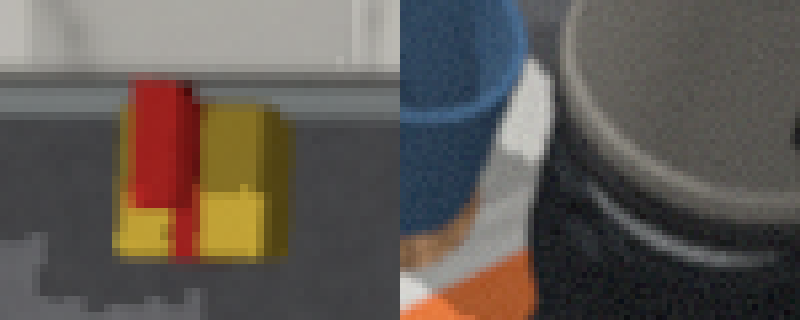

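The top crop shows the pointer's top face at columns 157–162 and the clip line at 163, so about 10–11 mm remain once height is allowed for. The carriage can only be advanced from behind, so I go back over the cup and ease it on.

>>> {"op": "apply_moves", "data": {"moves": [[0, 0, 0, 0, 0, -0.04, -1], [0, 0, 0, 0, 0, -0.04, -1], [0, 0, 0, 0, 0, -0.04, -1], [0, 0, 0, 0, 0, -0.02, -1], [0, 0, 0, -0.041, 0, 0, -1], [0, 0, 0, -0.041, 0, 0, -1], [0, 0, 0, -0.041, 0, 0, -1], [0, 0, 0, -0.041, 0, 0, -1]]}}

```text
clock: 12.52
tcp_pos: [0.5404, 0.2166, 0.2061]
orientation: [2.202, 2.24, 0.001]
contact_force: [0.5, 0.3, 0.3]
grip_width: -0.0002
gripper_force: 0.0
```

>>> {"op": "apply_moves", "data": {"moves": [[0, 0, 0, -0.041, 0, 0, -1], [0, 0, 0, -0.01, 0, 0, -1], [0, 1, 0, 0, 0, 0, -1], [0, 0, 0, -0.0042, 0, 0.0398, -1], [0, 0, 0, -0.0042, 0, 0.0398, -1], [0, 0, 0, -0.0042, 0, 0.0398, -1], [0, 0, 0, -0.002, 0, 0.019, -1], [0, 0, 0, 0, 0, 0, -1]]}}

```text
clock: 13.18
tcp_pos: [0.5382, 0.1663, 0.0625]
orientation: [-2.148, -2.183, -0.101]
contact_force: [-0.7, 0.3, 0.6]
grip_width: -0.0001
gripper_force: 0.0
```

```bash
python3 look2.py; python3 - <<'E'
from h import *
im=cv2.imread(sorted(__import__('glob').glob("run_1*.png"),key=lambda f:float(f[4:-4]))[-1])
cv2.imwrite("pics/behind.png",cv2.resize(im[150:290,80:280],(800,560),interpolation=2))
o=telemetry.get_obs();print(o['tcp_pos'],o['tcp_pos']@D, proj("top",o['tcp_pos']))
E
```

```text
[0.5401 0.1667 0.065 ] 0.15746173158546603 [217.2227 211.0276]
  return _methods._mean(a, axis=axis, dtype=dtype,
  ret = ret.dtype.type(ret / rcount)
Traceback (most recent call last):
  File "look2.py", line 9, in <module>
    W=np.array(W);o=telemetry.get_obs();print(t0,"cols",np.median(W,0),"remaining",.2635-np.median(W[:,2]),"front p98",x[3]+.147,"tool face",o['tcp_pos']@D-.008,"F",o['contact_force'])
                                                                                                   ~^^^^^
IndexError: too many indices for array: array is 1-dimensional, but 2 were indexed
```

View pics/behind.png

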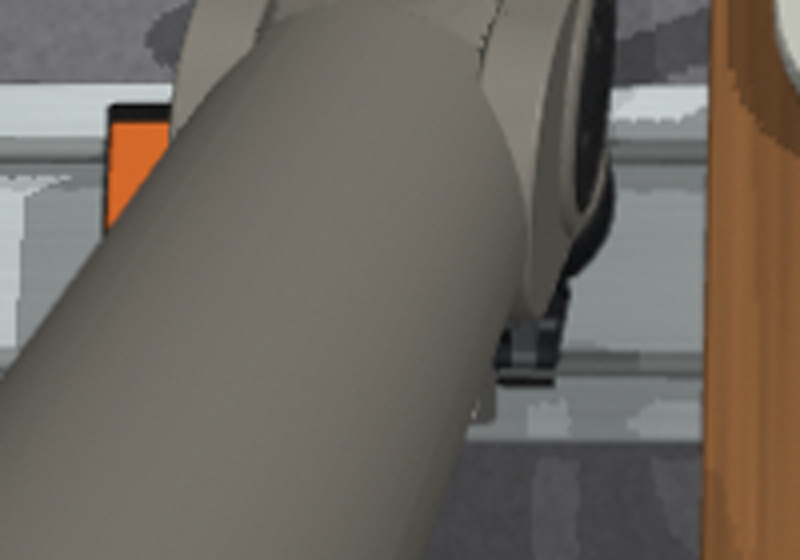

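>>> {"op": "apply_moves", "data": {"moves": [[0, 0, 0, 0.003, 0, 0.0003, -1], [0, 0, 0, 0.003, 0, 0.0003, -1], [0, 0, 0, 0.0025, 0, 0.0003, -1], [0, 0, 0, 0.0015, 0, 0.0002, -1], [0, 0, 0, 0.001, 0, 0.0001, -1], [0, 0, 0, 0.001, 0, 0.0001, -1], [0, 0, 0, 0.0008, 0, 0.0001, -1], [0, 0, 0, 0.0008, 0, 0.0001, -1]]}}

```text
clock: 13.9
tcp_pos: [0.5413, 0.1812, 0.0668]
orientation: [-2.149, -2.185, -0.113]
contact_force: [0.5, 0.2, -0.2]
grip_width: -0.0002
gripper_force: 0.0
```

```bash
cat > trk.py <<'E'
from h import *
import sys
def edge(im):
    E=[]
    for v in range(183,194):
        p=im[v,88:124,2].astype(float); 
        i=int(np.argmax(p>115)); f=(115-p[i-1])/(p[i]-p[i-1]) if i else 0
        E.append(onz("top",88+i-1+f,v,.085)@D)
    return np.median(E)
if __name__=="__main__":
    ref=edge(cv2.imread("run_11.70.png")); print("ref",ref,[edge(cv2.imread(f))-ref for f in("run_10.88.png","n_a.png")])
    for k in range(int(sys.argv[1])):
        t=telemetry.get_obs()['clock']; im=grab_frame("top"); cv2.imwrite(f"trk_{t:.2f}.png",im); o=telemetry.get_obs()
        print(t,"moved mm",1e3*(edge(im)-ref),"tool s",o['tcp_pos']@D,"z",o['tcp_pos'][2],"F",o['contact_force'])
E
python3 trk.py 2
```

```text
ref 0.3725580509012667 [np.float64(-0.012523377993819862), np.float64(1.505552738589877e-06)]
13.9 moved mm 12.511715813244507 tool s 0.17206938122089777 z 0.06674267544601288 F [-0.1078  0.2493 -0.8065]
13.95 moved mm 12.511715813244507 tool s 0.17190666164918697 z 0.06666318410474999 F [ 0.1475 -0.0734  0.4057]
```

```bash
sed -i 's/p=im\[v,88:124,2\].astype(float); /q=im[v,88:124].astype(float); p=q[:,2]-q[:,0]/; s/115/80/g' trk.py; python3 trk.py 1; python3 - <<'E'
from trk import *
print([(f,edge(cv2.imread(f))) for f in("run_11.60.png","run_11.65.png","trk_13.90.png")])
for f in ("run_11.70.png","trk_13.90.png"):
    q=cv2.imread(f)[188,100:116].astype(int); print(q[:,2]-q[:,0])
E
```

```text
ref 0.3493101801169549 [np.float64(-0.004480417184995478), np.float64(4.1750617131852685e-06)]
14.0 moved mm 35.75958659755629 tool s 0.17179028512422226 z 0.06661739875201839 F [ 0.2538  0.6262 -0.1243]
[('run_11.60.png', np.float64(0.3492914159105922)), ('run_11.65.png', np.float64(0.3492955129214217)), ('trk_13.90.png', np.float64(0.3850697667145112))]
[ -3  -3  -2  -3  -3  -2  -1 100 153 166 166 166 166 167 167 166]
[-1 -3 -2 -2 -3  1  7  8  8  9  9  9  9 10 10  9]
```

```bash
python3 - <<'E'
from h import *
im=cv2.imread("trk_14.00.png");b=grab_frame("scene");cv2.imwrite("sc_14.png",b)
for n,i in(("top",im),("scene",b)):
    q=i.astype(int);m=((q[...,2]-q[...,0])>80)&(q[...,2]>120)
    k,l,st,ce=cv2.connectedComponentsWithStats(m.astype(np.uint8)); print(n,[(s.tolist()) for s in st[1:] if s[4]>40])
print("front corners scene",proj("scene",[.60,.352,.085]),proj("scene",[.48,.352,.085]),"pointer",proj("scene",[.44,.26,.08]))
cv2.imwrite("pics/sc14.png",cv2.resize(b[240:420,280:520],(800,600),interpolation=2))
E
```

```text
top [[263, 192, 4, 31, 64], [262, 226, 7, 77, 297], [359, 236, 2, 34, 60], [277, 257, 9, 46, 173], [289, 285, 7, 18, 63], [188, 291, 16, 17, 185], [145, 333, 23, 36, 509]]
scene [[500, 7, 13, 29, 234], [573, 50, 18, 6, 41], [384, 197, 16, 20, 164], [318, 215, 16, 14, 94], [309, 229, 25, 14, 117], [258, 243, 48, 16, 286], [469, 281, 40, 31, 856], [421, 310, 18, 20, 241], [367, 348, 17, 12, 91], [375, 352, 67, 49, 1701], [463, 357, 21, 21, 266]]
front corners scene [382.0725 400.5739] [443.1926 370.0747] pointer [427.3155 323.6472]
```

View pics/sc14.png

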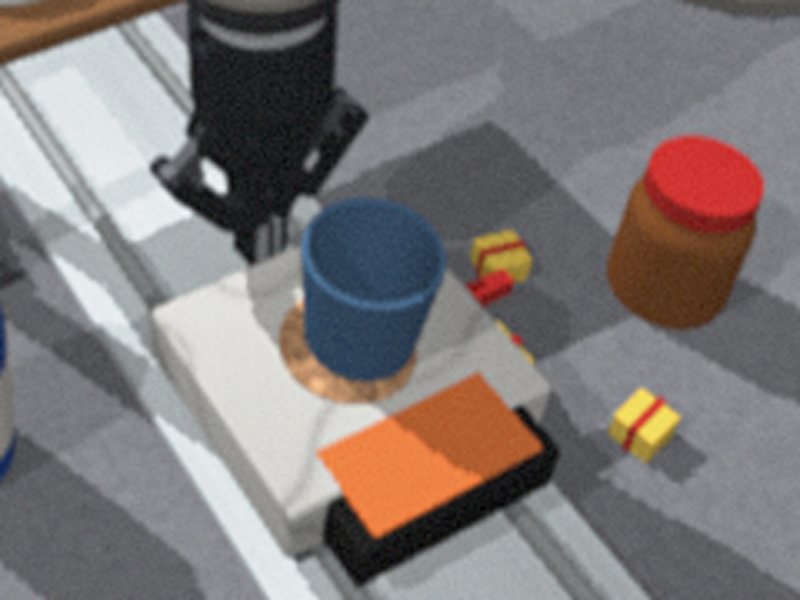

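The scene view shows the whole buffer, the pointer at (427,326) and the fingers right behind the slab, with the cup upright. I track from this camera.

```bash
cat > tr2.py <<'E'
from h import *
import sys
def meas(b):
    q=b.astype(int);m=((q[...,2]-q[...,0])>80)&(q[...,2]>120); m[:335]=0;m[:,450:]=0;m[:,:372]=0
    k,l,st,ce=cv2.connectedComponentsWithStats(m.astype(np.uint8)); i=1+np.argmax(st[1:,4])
    P=np.array([onz("scene",u,v,.085)@D for v,u in np.argwhere(l==i)])
    h=cv2.cvtColor(b,cv2.COLOR_BGR2HSV);r=((h[...,0]<6)|(h[...,0]>173))&(h[...,1]>170)&(h[...,2]>120)
    r[:315]=0;r[345:]=0;r[:,:418]=0;r[:,440:]=0
    rp=np.argwhere(r)[:,::-1]
    k2,l2,s2,c2=cv2.connectedComponentsWithStats(r.astype(np.uint8));j=1+np.argmax(s2[1:,4])
    return P.mean(),np.percentile(P,98),len(P),onz("scene",*c2[j],.08),s2[j].tolist(),c2[j]
if __name__=="__main__":
    R=meas(cv2.imread("sc_14.png"))
    for k in range(int(sys.argv[1])):
        t=telemetry.get_obs()['clock'];b=grab_frame("scene");cv2.imwrite(f"sc_{t:.2f}.png",b);M=meas(b);o=telemetry.get_obs()
        print(t,"moved mm",1e3*(M[0]-R[0]),1e3*(M[1]-R[1]),M[2],"ptr",M[3],"s",M[3]@D,M[4],M[5],"tool",o['tcp_pos']@D,"F",o['contact_force'])
E
python3 tr2.py 2
```

```text
14.1 moved mm 0.02675803405788324 0.01806364895517998 1703 ptr [0.4425 0.2622 0.08  ] s 0.2546801789161771 [421, 321, 13, 9, 61] [426.9672 325.0164] tool 0.1716819249497446 F [ 1.1268  0.1665 -0.7088]
14.15 moved mm -0.0032856533873637517 -0.001981037578480116 1703 ptr [0.4425 0.2621 0.08  ] s 0.25457170381283917 [421, 321, 13, 9, 58] [426.9483 324.9655] tool 0.1716744784646782 F [-0.4225  0.3     0.1745]
```

>>> {"op": "apply_moves", "data": {"moves": [[0, 0, 0, 0.0007, 0, 0.0001, -1], [0, 0, 0, 0.0007, 0, 0.0001, -1], [0, 0, 0, 0.0007, 0, 0.0001, -1], [0, 0, 0, 0.0007, 0, 0.0001, -1], [0, 0, 0, 0.0007, 0, 0.0001, -1], [0, 0, 0, 0.0007, 0, 0.0001, -1], [0, 0, 0, 0.0007, 0, 0.0001, -1], [0, 0, 0, 0.0007, 0, 0.0001, -1]]}}

```text
clock: 14.87
tcp_pos: [0.5412, 0.1868, 0.0664]
orientation: [-2.149, -2.185, -0.113]
contact_force: [1.1, 0.7, -0.2]
grip_width: 0.0002
gripper_force: 0.0
```

```bash
python3 tr2.py 2
```

```text
14.8667 moved mm 4.999129004171044 4.946139735859722 1724 ptr [0.4422 0.267  0.08  ] s 0.25948891662377077 [423, 323, 12, 9, 60] [428.7667 326.8333] tool 0.17780236561792734 F [ 0.0767  0.1296 -0.1738]
14.9167 moved mm 5.480612286478226 5.370579779594042 1722 ptr [0.4427 0.2675 0.08  ] s 0.25994239121660134 [423, 323, 13, 9, 61] [428.7049 327.1148] tool 0.17769258787997125 F [ 0.4355  0.2032 -0.0357]
```

The carriage is now gliding freely at about 9.6 mm/s with 4 mm to go, which matches its coasting distance. I hold back and watch.

>>> {"op": "apply_moves", "data": {"moves": [[0, 0, 0, 0, 0, 0, -1], [0, 0, 0, 0, 0, 0, -1], [0, 0, 0, 0, 0, 0, -1], [0, 0, 0, 0, 0, 0, -1], [0, 0, 0, 0, 0, 0, -1], [0, 0, 0, 0, 0, 0, -1], [0, 0, 0, 0, 0, 0, -1], [0, 0, 0, 0, 0, 0, -1]]}}

```text
clock: 15.63
tcp_pos: [0.5412, 0.1867, 0.0664]
orientation: [-2.149, -2.185, -0.113]
contact_force: [0.6, 0.4, 0.0]
grip_width: -0.0001
gripper_force: 0.0
```

```bash
python3 tr2.py 2
```

```text
15.6333 moved mm 8.830095098054603 8.700902331951198 1739 ptr [0.4426 0.2709 0.08  ] s 0.26335214316953925 [424, 325, 13, 8, 64] [429.9062 328.4531] tool 0.177476917276017 F [ 0.5368 -0.5821 -0.2205]
15.6833 moved mm 8.828747953344207 8.781337587945915 1743 ptr [0.4428 0.2706 0.08  ] s 0.2630120701102857 [423, 324, 14, 9, 64] [429.7344 328.3438] tool 0.17749080561361735 F [ 0.0186 -0.0075  0.4288]
```

>>> {"op": "apply_moves", "data": {"moves": [[0, 0, 0, -0.008, 0, -0.0008, -1], [0, 0, 0, 0, 0, -0.04, -1], [0, 0, 0, 0, 0, -0.04, -1], [0, 0, 0, 0, 0, -0.04, -1], [0, 0, 0, 0, 0, -0.04, -1], [0, -1, 0, 0, 0, -0.03, -1], [0, 0, 0, 0.04, 0, 0, -1], [0, 0, 0, 0.04, 0, 0, -1]]}}

```text
clock: 16.4
tcp_pos: [0.5422, 0.2381, 0.2586]
orientation: [2.206, 2.234, 0.008]
contact_force: [0.4, 0.6, -0.2]
grip_width: 0.0002
gripper_force: 0.0
```

>>> {"op": "apply_moves", "data": {"moves": [[0, 0, 0, 0.04, 0, 0, -1], [0, 0, 0, 0.04, 0, 0, -1], [0, 0, 0, 0.04, 0, 0, -1], [0, 0, 0, 0.04, 0, 0, -1], [0, 0, 0, 0.04, 0, 0, -1], [0, 0, 0, 0.02, 0, 0, -1], [0, 0, 0, 0, 0, 0, -1], [0, 0, 0, 0, 0, 0, -1]]}}

```text
clock: 17.07
tcp_pos: [0.5362, 0.4594, 0.2545]
orientation: [2.2, 2.242, -0.002]
contact_force: [0.4, -2.2, -0.0]
grip_width: -0.0001
gripper_force: 0.0
```

```bash
python3 - <<'E'
from h import *
a=grab_frame("top");b=grab_frame("scene");cv2.imwrite("f_a.png",a)
from trk import edge
print("orange edge moved vs t=11.7:",edge(a)-edge(cv2.imread("run_11.70.png")))
cv2.imwrite("pics/fin.png",np.hstack([cv2.resize(a[165:285,80:240],(400,300),interpolation=0),cv2.resize(a[245:285,140:193],(398,300),interpolation=0)]))
o=telemetry.get_obs();print(o['clock'],o['tcp_pos'])
for v in(262,266):
    q=a[v,148:176].astype(int); print(q[:,2].tolist(),q[:,1].tolist())
q=cv2.imread("pics/top0.png")[265,436:454].astype(int);print("start ptr",q[:,2].tolist())
q=cv2.imread("pics/top0.png")[267,150:180].astype(int);print("line g",q[:,1].tolist())
E
```

```text
orange edge moved vs t=11.7: 0.008920405824077327
17.1667 [0.5376 0.4565 0.2553]
[65, 66, 66, 126, 155, 155, 156, 156, 149, 126, 114, 125, 131, 123, 112, 109, 101, 124, 133, 132, 132, 132, 132, 133, 113, 86, 79, 81] [65, 66, 66, 51, 31, 30, 32, 33, 29, 24, 22, 87, 108, 82, 41, 23, 21, 96, 112, 111, 110, 111, 110, 112, 95, 72, 66, 68]
[64, 66, 77, 130, 155, 155, 154, 156, 150, 125, 113, 126, 133, 120, 111, 109, 93, 123, 132, 132, 132, 132, 133, 133, 105, 85, 80, 80] [64, 66, 65, 48, 32, 32, 29, 32, 32, 22, 20, 91, 111, 73, 31, 24, 17, 97, 111, 111, 110, 111, 112, 112, 88, 71, 66, 67]
start ptr [69, 68, 67, 69, 68, 68, 104, 151, 161, 161, 161, 161, 135, 109, 106, 107, 105, 105]
line g [81, 81, 81, 81, 103, 158, 180, 180, 180, 182, 151, 94, 51, 36, 53, 161, 183, 183, 183, 184, 183, 183, 158, 91, 68, 67, 66, 78, 81, 81]
```

View pics/fin.png

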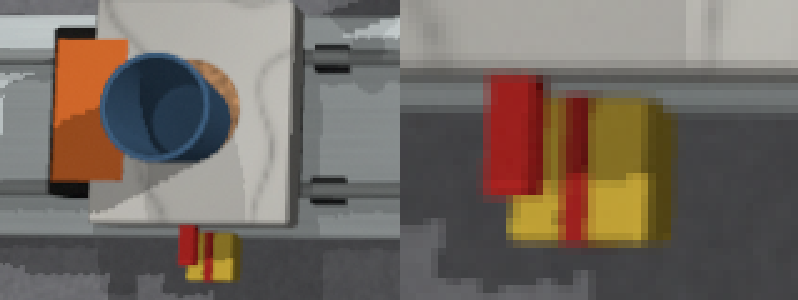

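The final view shows the pointer's top face centred at column 153.8. Corrected for its height, that puts it within about 1 mm of the clip's line. The cup is upright, the carriage is at rest and the tool is clear.

```bash
python3 -c "
from bench import order
print(order.hand_in())"
```

```text
the job is handed in; nothing more can be done
None
```

I handed the job in with the red pointer about 1 mm from the clip's red line, but not in one clean run: my braking stopped the carriage about 10 mm short of the line (pointer already over the clip), so I nudged it on gently from behind; the cup stayed upright, the end stop was not struck, and the tool is clear.

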